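# Tidy the sample bench: vials, jars and slide box

## Robot

A 6-joint arm with a two-finger parallel gripper is mounted at the origin on the work surface. World frame = base frame: x ahead of the robot, y to its left, z up, the work surface at z = 0. Lengths are in mm, angles in rad, forces in N, time in s.
With the tool pointing down it reaches from about 300 to 775 mm from the base axis. Payload 14.6 kg.
Tool frame: the origin (TCP) lies on the centre line of the jaws, within the pads' length; the fingertips stand 19 mm ahead of it and the grasp point (between the pads) is the TCP (bot.tip_reach is the distance from the TCP to the fingertips, in mm); z points along the fingers, y is the line along which they close (so a half turn about z gives the same grasp; the last joint's range is limited). The gripper opens to 85 mm and grips with 20 to 120 N. Pads are 22 mm wide; open, the fingers measure 114 mm over their backs; the gripper's body (76 mm by 85 mm) begins 54 mm behind the grasp point. The pads swing forward as they close: fully open they stand 13 mm farther back than shut.
Start: joints at [-1.413, 0.3, 1.521, -0, 1.321, -0.067], TCP at [122.595, -536.153, 250.281] pointing down, gripper open.
Joint ranges: [-3.03, 3.03], [-0.79, 2.21], [0.23, 2.52], [-1.04, 4.18], [0, 3.07], [-2.55, 2.55]. Speed limits (rad/s): [2.22, 2.22, 2.57, 3.14, 3.14, 3.14].

## Interface

Orientations are given as a unit quaternion [w, x, y, z].
In Python, from rig import bot gives the robot as it stands. Calls block until the motion is done:
- bot.move_to(position, orientation): joint-space move of the TCP to a pose.
- bot.servo_line(position, attitude=None, speed=150, until_force=None): straight line of the TCP; attitude=None keeps the orientation; speed is the mean speed in mm/s. With until_force (N) it stops when the force on the tool has changed by that much, and returns True; else False.
- bot.move_joints(angles): joint-space move.
- bot.move_gripper(opening, grip_force=None): finger opening in mm; grip_force is the grip in N (None keeps the last); returns when the fingers have stopped.
- bot.dwell(seconds).
- bot.ik(position, orientation): joint angles nearest the present ones, or None.
- bot.read_state(): the state.
- bot.read_camera(name): name is "scene" or "top" or "wrist"; returns a dict with "image" (420x560x3 uint8, blue, green, red), "depth" (420x560 float32, mm along the optical axis (not along the pixel's ray), 0 where there is no reading), "fovy" (degrees; the focal length in pixels is half the picture's height over the tangent of half this angle, whatever the lens; pixels are square), "cx", "cy" (the principal point, pixels), "eye" and "attitude" of the camera in the world; the wrist camera has in their place "mount" (4x4, takes a point from camera to tool coordinates, whose origin is the TCP and whose axes are the flange's). Camera axes: x right, y down, z forward; pixel columns grow to the right and rows downward; lengths in mm; the calibration is good to about 2 mm. A picture is of the moment at which its call begins: read the wrist's pose just before it.
A pose or a line that the arm cannot do raises bot.MotionError and nothing moves.
- bot.finish_job(): hands the job in; it is judged then, once.
The state is a dict: "clock": time; "joint_positions": joint angles; "qvel": joint speeds; "effort": joint torques, N m; "ee_pos": TCP position; "tool_rot": TCP orientation; "ft_force": force on the tool from outside, world axes, zero at the start; "moment": the same for the moment, N m; "grip_width": finger opening in mm; "grip_force": force on a finger pad.
Only numpy, scipy, OpenCV 4.12 (cv2) and the standard library are available. Lean on these libraries where they do the work, as an engineer would, in place of code of your own. Each camera call takes 0.05 s, during which the arm holds its last target. There are 200 camera calls.

## Task

Put away the five things left on the lab bench: stand each of the two slim vials in its own bay of the blue two-bay rack, stand both squat jars side by side in the large low blue tray, and set the grey slide box label up and square in the blue cradle between its four corner pieces, everything resting on the bottom. Keep the glass upright, set things down rather than dropping them, and leave the stoppered flask and the wash bottle where they are.

Things in the scene. Friction and masses are not known exactly. Their poses are not given: they have to be found in the camera images.
- vial_a: slim upright cylindrical amber-glass vial with a white cap and a paper band, 26 mm diameter, 70 mm tall (cap: top 14 mm, same diameter). The two vials are alike. Origin: centre of the underside; z up along the vial. About 0.04 kg. Grip it across the diameter near the top.
- vial_b: slim upright cylindrical amber-glass vial with a white cap and a paper band, 26 mm diameter, 70 mm tall (cap: top 14 mm, same diameter). The two vials are alike. Origin: centre of the underside; z up along the vial. About 0.04 kg. Grip it across the diameter near the top.
- jar_a: squat upright amber-glass sample jar with a white screw lid and a paper band, 48 mm diameter, 52 mm tall (lid: top 16 mm, same diameter). The two jars are alike. Origin: centre of the underside; z up along the jar. About 0.11 kg. Grip it across the diameter near the top.
- jar_b: squat upright amber-glass sample jar with a white screw lid and a paper band, 48 mm diameter, 52 mm tall (lid: top 16 mm, same diameter). The two jars are alike. Origin: centre of the underside; z up along the jar. About 0.11 kg. Grip it across the diameter near the top.
- slide_box: flat-lying grey plastic box for microscope slides, 84 mm along its x, 32 mm along its y, 30 mm high, with a dark seam round it and a white label on top. Origin: centre of the underside; z up. About 0.08 kg. Grip it across the 32 mm.
- vial_rack: blue open-topped rack fixed to the bench, 56 mm along its x, 112 mm along its y, 32 mm high, walls 4 mm; a 4 mm dividing wall across its middle makes two bays, each 48 mm (x) by 50 mm (y) inside, centres at y = -27 mm and +27 mm. The bay floors are 4 mm above the bench. Origin: centre of the underside; z up.
- jar_tray: blue shallow undivided tray fixed to the bench, the largest of the three blue holders: 84 mm along its x, 152 mm along its y, 20 mm high, walls and floor 4 mm (inside 76 by 144 mm). Two jars stand side by side in it at, say, y = -36 mm and +36 mm. The floor is 4 mm above the bench. Origin: centre of the underside; z up.
- box_cradle: blue low cradle fixed to the bench: flat plate 112 mm along its x, 60 mm along its y, 4 mm thick, with an L-shaped upright (4 mm thick, to 18 mm above the bench) at each corner, sides open between them; 104 by 52 mm inside the corners. The slide box lies on the plate, long side along the cradle's x, either way round. Origin: centre of the underside; z up.
- flask: bystander: conical clear-glass flask with a black stopper, 74 mm across the foot, 117 mm tall, standing. Origin: centre of the underside.
- wash_bottle: bystander: round white plastic wash bottle with a red cap and a thin bent spout, 62 mm diameter, 136 mm to the top of the cap, spout to 168 mm, standing. Origin: centre of the underside.

How it is judged (in metres and radians):
At the end, for the whole second after the job is handed in: One vial in each rack bay (15 mm in x, 13 mm in y of its centre), both jars in the tray (18 mm, 53 mm of its centre), slide box in the cradle (14 mm, 14 mm, long axes within 0.3 rad); all on the floor of the holder (origin below 12 mm), within 0.15 rad of upright, released, below 0.02 m/s (((x of vial_a in the frame of vial_rack between -0.015 and 0.015 m and y of vial_a in the frame of vial_rack between -0.04 and -0.014 m and z of each of vial_a, vial_b in the frame of vial_rack below 0.012 m and angle between each of vial_a, vial_b's own z axis and vertical below 0.15 rad and x of vial_b in the frame of vial_rack between -0.015 and 0.015 m and y of vial_b in the frame of vial_rack between 0.014 and 0.04 m) or (x of vial_b in the frame of vial_rack between -0.015 and 0.015 m and y of vial_b in the frame of vial_rack between -0.04 and -0.014 m and z of each of vial_b, vial_a in the frame of vial_rack below 0.012 m and angle between each of vial_b, vial_a's own z axis and vertical below 0.15 rad and x of vial_a in the frame of vial_rack between -0.015 and 0.015 m and y of vial_a in the frame of vial_rack between 0.014 and 0.04 m)) and x of jar_a in the frame of jar_tray between -0.018 and 0.018 m and y of jar_a in the frame of jar_tray between -0.053 and 0.053 m and z of each of jar_a, jar_b in the frame of jar_tray below 0.012 m and angle between each of jar_a, jar_b, slide_box's own z axis and vertical below 0.15 rad and x of jar_b in the frame of jar_tray between -0.018 and 0.018 m and y of jar_b in the frame of jar_tray between -0.053 and 0.053 m and x of slide_box in the frame of box_cradle between -0.014 and 0.014 m and y of slide_box in the frame of box_cradle between -0.014 and 0.014 m and z of slide_box in the frame of box_cradle below 0.012 m and angle between the x axis of slide_box and the x axis of box_cradle, either way round below 0.3 rad and linear speed of each of vial_a, vial_b, jar_a, jar_b, slide_box below 0.02 m/s); the robot touches nothing.
It fails at once if a vial or jar is tipped by more than 0.7 rad (angle between any of vial_a, vial_b, jar_a, jar_b's own z axis and vertical above 0.7 rad).
It fails at once if one of the five things falls freely: faster than 0.8 m/s with the fingers not on it (a drop of about 3 cm) ((linear speed of vial_a above 0.8 m/s and contact force between the fingers and vial_a below 0.1 N) or (linear speed of vial_b above 0.8 m/s and contact force between the fingers and vial_b below 0.1 N) or (linear speed of jar_a above 0.8 m/s and contact force between the fingers and jar_a below 0.1 N) or (linear speed of jar_b above 0.8 m/s and contact force between the fingers and jar_b below 0.1 N) or (linear speed of slide_box above 0.8 m/s and contact force between the fingers and slide_box below 0.1 N)).
It fails at once if the flask or the wash bottle is moved by more than 30 mm or tipped by more than 0.4 rad (distance of any of flask, wash_bottle from where it was at the start of the episode above 0.03 m or angle between any of flask, wash_bottle's own z axis and vertical above 0.4 rad).
It also fails if it takes over 112 s, if anything falls off the work surface, if the arm or the gripper's body presses on something with over 40 N, if the wrist force passes 120 N, or if a joint passes its speed limit or range.

## Working session

There is one attempt and no reset: what is moved stays moved. The work goes in short steps, each a Python script; the robot and the scene stay as the last script left them, time stands still between calls to the robot, and variables do not carry over. Pictures are saved under pics/ and viewed, at most 14 in all, crops included, and the job is handed in when it is done.

```bash
ls; mkdir -p pics; python3 - <<'E'
from rig import bot
import cv2,numpy as np
for n in("top","scene"):
    c=bot.read_camera(n); cv2.imwrite(f"pics/{n}0.png",c["image"]); np.savez(f"{n}0.npz",**c)
    print(n,c["fovy"],c["cx"],c["cy"],c["eye"],c["attitude"],(c["depth"]>0).mean())
s=bot.read_state();print(s["clock"],s["ee_pos"],s["tool_rot"])
E
```

```text
pics
top 44.2689701064094 279.33992924588745 203.21446759925766 [ 249.91818425   18.6332339  1575.06041564] [ 0.04585893 -0.69481553  0.71539907 -0.05772798] 0.9960289115646258
scene 52.417214434201505 278.8761150052224 208.2273568108063 [1304.57257081  389.06842643  654.39384503] [-0.25719038  0.46757766  0.74679826 -0.39688362] 0.9953103741496598
0.1 [ 122.58481083 -535.96570841  249.76364213] [-5.34068143e-04  9.93688318e-01  1.12175041e-01 -2.91184733e-05]
```

View pics/top0.png

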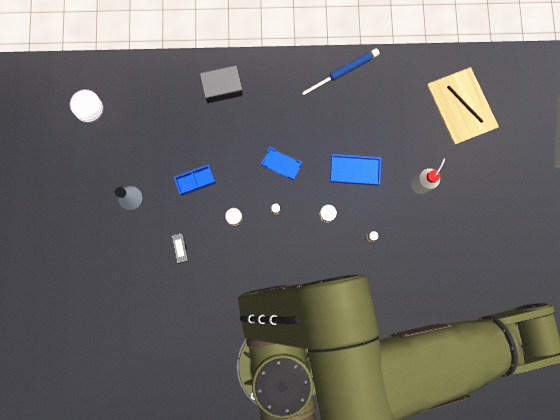

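View pics/scene0.png

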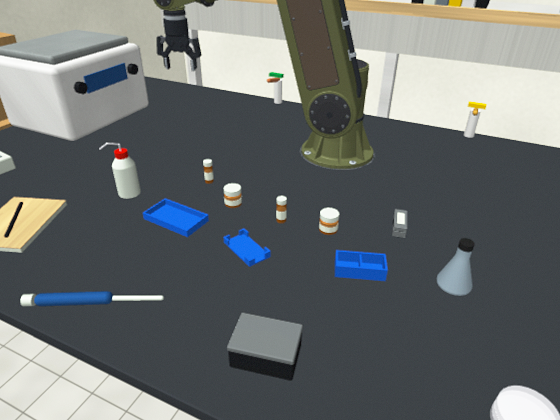

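The top view shows everything. Caps are at (234,216), (275,208), (328,213) and (373,236). The slide box is at (180,248), rack (195,180), cradle (282,163), tray (356,170), flask (129,197) and wash bottle (428,178). I'll take rough positions from this view, then refine with the wrist camera.

```bash
cat > h.py <<'E'
import numpy as np, cv2
from scipy.spatial.transform import Rotation as R
def rot(q): return R.from_quat([q[1],q[2],q[3],q[0]])
def pose(c,st=None):
    """camera rotation matrix and eye in the world"""
    if "mount" in c:
        T=rot(st["tool_rot"]).as_matrix(); M=np.asarray(c["mount"])
        return T@M[:3,:3], T@M[:3,3]+st["ee_pos"]
    return rot(c["attitude"]).as_matrix(), np.asarray(c["eye"])
def rays(c,uv):
    f=c["image"].shape[0]/2/np.tan(np.radians(c["fovy"])/2)
    uv=np.atleast_2d(uv).astype(float)
    return np.c_[(uv[:,0]-c["cx"])/f,(uv[:,1]-c["cy"])/f,np.ones(len(uv))]
def onplane(c,uv,z,st=None):
    A,e=pose(c,st); d=rays(c,uv)@A.T
    return e+d*((z-e[2])/d[:,2])[:,None]
def cloud(c,st=None):
    h,w=c["depth"].shape; u,v=np.meshgrid(np.arange(w),np.arange(h))
    A,e=pose(c,st)
    return ((rays(c,np.c_[u.ravel(),v.ravel()])*c["depth"].reshape(-1,1))@A.T+e).reshape(h,w,3)
def blobs(m,amin):
    n,l,s,cen=cv2.connectedComponentsWithStats(m.astype(np.uint8))
    return [(l==i,s[i,4],cen[i]) for i in range(1,n) if s[i,4]>=amin]
def rect(p):
    """minAreaRect -> centre, (long,short), yaw of the long side"""
    (cx,cy),(w,h),a=cv2.minAreaRect(np.float32(p[:,:2]))
    if w<h: w,h,a=h,w,a+90
    return np.array([cx,cy]),(w,h),(np.radians(a)+np.pi/2)%np.pi-np.pi/2
def masks(img):
    H=cv2.cvtColor(img,cv2.COLOR_BGR2HSV); h,s,v=cv2.split(H)
    return (h>98)&(h<125)&(s>150)&(v>90), (s<60)&(v>150)
def down(ang):
    """tool down, closing axis (tool y) along world direction ang"""
    y=np.array([np.cos(ang),np.sin(ang),0]); z=np.array([0,0,-1.])
    q=R.from_matrix(np.c_[np.cross(y,z),y,z]).as_quat(); return [q[3],q[0],q[1],q[2]]
E
python3 - <<'E'
from h import *
c=dict(np.load("top0.npz")); b,w=masks(c["image"]); P=cloud(c)
print("bench z",[np.round(P[r,k],0) for r,k in((250,100),(120,300),(220,400))])
for m,a,cen in blobs(b,150):
    uv=np.argwhere(m)[:,::-1]
    print("blue",a,np.round(cen),[(z,*[np.round(x,2) for x in rect(onplane(c,uv,z))]) for z in(20,)],"zmax",np.round(np.percentile(P[m][:,2],[5,95])))
for m,a,cen in blobs(w,15):
    if cen[1]<140: continue
    z=np.median(P[m][:,2]); uv=np.argwhere(m)[:,::-1]
    print("white",a,np.round(cen),"z",round(z),np.round(onplane(c,cen,z)[0]),rect(onplane(c,uv,z))[1:])
E
```

```text
bench z [array([354., 535.,   3.]), array([746., -85.,   1.]), array([ 419., -380.,    4.])]
blue 306 [351.  66.] [(20, array([ 914.16, -251.75]), array([148.75,  22.1 ]), np.float64(-1.07))] zmax [17. 31.]
blue 718 [281. 163.] [(20, array([604.32, -20.77]), array([112.42,  64.3 ]), np.float64(1.1))] zmax [-3. 18.]
blue 1386 [355. 169.] [(20, array([ 578.74, -248.21]), array([154.38,  87.17]), np.float64(1.47))] zmax [-2. 22.]
blue 741 [194. 179.] [(20, array([560.  , 247.12]), array([114.84,  63.16]), np.float64(-1.24))] zmax [-2. 34.]
white 33 [441. 166.] z 161 [ 552. -465.  161.] ((52.22889709472656, 5.980042934417725), np.float64(-0.5564390805274204))
white 191 [428. 179.] z 105 [ 525. -443.  105.] ((60.135738372802734, 50.36859130859375), np.float64(0.5437420605563039))
white 173 [134. 194.] z 39 [517. 425.  39.] ((63.021690368652344, 33.015228271484375), np.float64(0.9594519193377486))
white 69 [275. 208.] z 69 [459.   3.  69.] ((26.772079467773438, 23.57920265197754), np.float64(-0.028359602974090237))
white 216 [328. 212.] z 51 [ 443. -155.   51.] ((48.64155197143555, 46.5207
[... 175 characters left out ...]
73. 235.] z 69 [ 369. -282.   69.] ((25.284101486206055, 24.580455780029297), np.float64(-0.827883705425537))
white 278 [179. 248.] z 31 [352. 291.  31.] ((81.76171875, 30.050081253051758), np.float64(0.19540310333221833))
white 18 [250. 319.] z 376 [164.  70. 376.] ((15.612184524536133, 11.342947006225586), np.float64(-0.02280318367574896))
white 25 [261. 319.] z 454 [167.  45. 454.] ((17.62040901184082, 11.838030815124512), np.float64(0.10115765232600271))
white 31 [272. 319.] z 531 [172.  20. 531.] ((17.418560028076172, 11.872682571411133), np.float64(-0.03148002882333589))
white 17 [252. 396.] z 17 [-82.  85.  17.] ((16.70821762084961, 8.6592435836792), np.float64(-0.022237261944106912))
```

Sizes and heights all match the given ones. Next, wrist views to refine.

```bash
cat > look.py <<'E'
from h import *
from rig import bot
def look(tag,xy,z=330,ang=np.pi/2):
    bot.move_to([*xy,z],down(ang)); bot.dwell(.15)
    st=bot.read_state(); c=bot.read_camera("wrist"); cv2.imwrite(f"pics/{tag}.png",c["image"])
    np.savez(tag+".npz",**c); 
    b,w=masks(c["image"]); P=cloud(c,st)
    print(tag,"clock",st["clock"],np.round(st["ee_pos"],1),"fovy",c["fovy"])
    for m,a,cen in blobs(b,600):
        zt=np.percentile(P[m][:,2],95); uv=np.argwhere(m)[:,::-1]
        edge=(uv.min()<2)|(uv[:,0].max()>557)|(uv[:,1].max()>417)
        q=P[m&(P[:,:,2]>11)]
        print(" blue",a,np.round(cen),"z",round(zt,1),"CUT" if edge else "",*[np.round(x,2) for x in rect(q)])
    for m,a,cen in blobs(w,250):
        z=np.median(P[m][:,2]); uv=np.argwhere(m)[:,::-1]
        p=onplane(c,uv,z,st); (ce,r)=cv2.minEnclosingCircle(np.float32(p[:,:2]))
        print(" white",a,np.round(cen),"z",round(z,1),"mean",np.round(p.mean(0)[:2],1),"circ",np.round(ce,1),round(2*r,1),*[np.round(x,2) for x in rect(p)])
if __name__=="__main__":
    look("w1",(430,-230)); look("w2",(460,0)); look("w3",(430,230))
    import cv2 as _; cv2.imwrite("pics/w.png",cv2.resize(np.hstack([cv2.imread(f"pics/w{i}.png") for i in(1,2,3)]),(800,200),interpolation=cv2.INTER_AREA))
    print(bot.read_camera("wrist")["mount"])
E
python3 look.py
```

```text
w1 clock 2.05 [ 429.8 -230.4  329.8] fovy 59.22663353178493
 blue 713 [263. 242.] z 19.0  [ 473.29 -212.64] [202.91 141.59] -0.46
 blue 941 [258. 291.] z 18.7  [ 486.23 -240.43] [270.9  144.94] -0.1
 white 78493 [260. 215.] z -1.0 mean [ 514.7 -252.5] circ [ 601.4 -287.7] 742.6 [ 525.97 -279.76] [684.14 462.52] 1.5
 white 341 [553. 171.] z 13.9 mean [444.9 106.4] circ [445.2 112.8] 47.0 [446.81 105.89] [47.01 15.32] 0.23
 white 973 [418. 314.] z 350.8 mean [ 419.6 -185.2] circ [ 419.5 -187.4] 29.0 [ 418.45 -185.4 ] [28.89  6.99] 0.48
w2 clock 3.175 [460.1  -1.2 329.9] fovy 59.22663353178493
 blue 3661 [472. 237.] z 31.5  [509.92 135.52] [357.99 117.44] 1.14
 blue 1013 [ 99. 230.] z 18.8  [ 522.29 -130.35] [352.91 144.04] -1.13
 blue 1196 [ 63. 265.] z 18.6  [ 531.29 -147.02] [393.14 139.34] -1.11
 blue 828 [269. 270.] z 17.5  [522.15  10.05] [258.55 114.45] -0.33
 white 2398 [545.  61.] z 29.2 mean [353.7 287.4] circ [353.9 288.8] 88.7 [354.46 287.87] [84.75 30.06] 0.21
 white 405 [24. 80.] z 22.9 mean [ 371.5 -275.4] circ [ 371.3 -281.8] 36.3 [ 370.76 -278.54] [29.72 29.  ] -1.56
 w
[... 659 characters left out ...]
6.85] 0.47
 white 269 [192. 409.] z 11.5 mean [ 846.  -126.7] circ [ 845.5 -127.8] 63.3 [ 846.91 -126.85] [62.95 14.56] -1.05
w3 clock 4.3 [430.5 228.8 330.1] fovy 59.22663353178493
 blue 809 [282. 239.] z 30.4  [462.44 252.51] [206.01  95.18] -0.21
 blue 1043 [287. 273.] z 30.5  [477.2  216.22] [229.45 104.46] 0.33
 white 174908 [282. 174.] z -1.0 mean [465.1 238.4] circ [574.  240.5] 884.0 [549.56 238.27] [828.18 579.61] 1.57
[[ 9.12536332e-04 -9.50460836e-01 -3.10842992e-01  7.88224574e+01]
 [ 9.99999485e-01  7.29259584e-04  7.05832829e-04 -1.11183615e+00]
 [-4.44181230e-04 -3.10843476e-01  9.50461012e-01 -1.22619145e+02]
 [ 0.00000000e+00  0.00000000e+00  0.00000000e+00  1.00000000e+00]]
```

View pics/w.png

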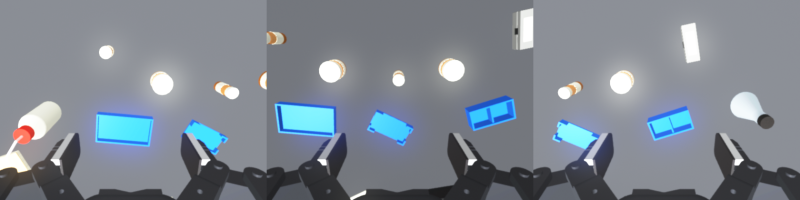

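The wrist pictures are overexposed: objects are clear, but glare spills around them. I'll segment by depth, taking the slice at each object's known top height near its rough position.

```bash
python3 - <<'E'
from h import *
ee={1:[429.8,-230.4,329.8],2:[460.1,-1.2,329.9],3:[430.5,228.8,330.1]}
T={"vial_c":(459,3,70,30),"vial_r":(369,-282,70,30),"jar_r":(443,-155,52,45),"jar_l":(441,128,52,45),"box":(352,291,30,60),"rack":(560,247,32,80),"tray":(578,-248,20,110),"cradle":(603,-20,18,80),"flask":(510,440,60,90),"wash":(525,-443,100,80)}
cs=[("top",dict(np.load("top0.npz")),None)]+[(f"w{i}",dict(np.load(f"w{i}.npz")),dict(ee_pos=np.array(ee[i]),tool_rot=down(np.pi/2))) for i in(1,2,3)]
for n,(x,y,z,r) in T.items():
    for t,c,st in cs:
        P=cloud(c,st); m=(np.hypot(P[:,:,0]-x,P[:,:,1]-y)<r)&(P[:,:,2]>z-5)&(P[:,:,2]<z+5)&(c["depth"]>0)
        if m.sum()<25: continue
        uv=np.argwhere(m)[:,::-1]; cut=uv.min()<2 or uv[:,0].max()>557
        p=P[m]; ce,s,a=rect(p)
        print(n,t,m.sum(),"CUT" if cut else "","mean",np.round(p.mean(0),1),"rect",np.round(ce,1),np.round(s,1),round(a,3))
E
```

```text
vial_c top 54  mean [457.9   1.8  69.3] rect [457.9   1.7] [23.3 23.1] -0.838
vial_c w1 452  mean [ 4.597e+02 -2.000e-01  6.870e+01] rect [4.601e+02 4.000e-01] [25.4 25.1] 1.445
vial_c w2 460  mean [460.3   1.   68.8] rect [460.4   0.9] [24.9 24.4] 0.005
vial_c w3 453  mean [460.7   2.4  68.6] rect [461.    1.8] [25.1 25. ] 1.031
vial_r top 52  mean [ 367.9 -282.1   69.8] rect [ 367.6 -282.2] [23.3 21.9] 0.421
vial_r w1 520  mean [ 370.8 -283.9   68.8] rect [ 370.9 -284.2] [24.6 24.4] -1.571
jar_r top 170  mean [ 441.7 -155.3   51.8] rect [ 442.5 -156.1] [45.9 45.2] -0.039
jar_r w1 1408  mean [ 443.8 -156.6   50.8] rect [ 444.2 -156.2] [47.  46.5] 1.557
jar_r w2 1516  mean [ 444.6 -155.4   50.8] rect [ 445.  -155.6] [47.4 46.4] 0.786
jar_l top 164  mean [439.2 126.9  51.8] rect [441.5 126.8] [45.7 44.7] -0.001
jar_l w2 1518  mean [441.8 126.1  50.9] rect [442.1 126.4] [46.7 46.6] 0.038
jar_l w3 1421  mean [442.  127.4  50.8] rect [442.6 127.1] [47.  46.7] -0.794
box top 262  mean [351.1 290.4  30.2] rect [351.6 290.6] [84.  33.1] 0.193
box w2 2423 CUT mean [352.9 286.7  29.1] rect [3
[... 517 characters left out ...]
68  mean [ 580.4 -252.6   18.2] rect [ 582.5 -250.1] [153.6  85.6] 1.475
cradle top 55  mean [606.  -22.4  18.1] rect [605.9 -21.1] [111.7  60.9] 1.1
cradle w1 276  mean [605.3  -4.2  16.3] rect [607.6 -21.3] [113.7  60.1] 1.099
cradle w2 366  mean [607.4 -21.1  16.4] rect [608.5 -21.3] [112.3  61.5] 1.097
cradle w3 280  mean [590.4 -40.8  16. ] rect [608.3 -21.4] [112.4  62.3] 1.107
flask top 42  mean [502.8 436.1  60.5] rect [505.5 440.8] [41.4 28.9] -0.766
flask w3 338  mean [503.6 434.5  60. ] rect [506.3 439. ] [41.8 26.3] -0.698
wash top 87  mean [ 522.3 -441.   100.6] rect [ 525.5 -446.9] [59.6 50.8] 0.528
wash w1 766  mean [ 521.2 -439.9  100. ] rect [ 527.3 -446.2] [58.9 44. ] 0.708
```

Two to three views agree within about 2 mm, and sizes and heights match. I'll do vial_c first as a test.

```bash
cat > act.py <<'E'
from h import *
from rig import bot
HOV=200
rk,rt=np.array([560,246.]),-1.24; tr,tt=np.array([581,-250.]),1.474; cr,ct=np.array([607.3,-21.3]),1.10
u=lambda a: np.array([np.cos(a),np.sin(a)])
def hover(xy,ang):
    p=[*xy,HOV]; best=min((q for q in (bot.ik(p,down(ang+k)) for k in(0,np.pi,-np.pi)) if q is not None),key=lambda q:abs(q[5]))
    bot.move_joints(best)
def rep(t):
    s=bot.read_state(); print(t,"t",round(s["clock"],1),np.round(s["ee_pos"],1),"w",round(s["grip_width"],1),"F",round(s["grip_force"],1))
def carry(src,pa,dst,da,h,wide,width,force=35):
    """grasp at height h over the underside, closing along pa; set down in a holder, closing along da"""
    bot.move_gripper(85); hover(src,pa)
    if bot.servo_line([*src,h],speed=120,until_force=12): rep("TOUCH on approach"); raise SystemExit
    bot.move_gripper(0,grip_force=force); rep("gripped")
    if abs(bot.read_state()["grip_width"]-width)>6: raise SystemExit("bad grip")
    bot.servo_line([*src,HOV],speed=120); hover(dst,da); rep("carried")
    bot.servo_line([*dst,h+14],speed=120); bot.dwell(.2)
    hit=bot.servo_line([*dst,h+2.5],speed=20,until_force=4); rep(f"set hit={hit}")
    bot.move_gripper(wide); bot.servo_line([*dst,HOV],speed=120); rep("done")
E
python3 - <<'E'
from act import *
carry(np.array([460,1.]),rt+np.pi/2,rk+27*u(rt),rt+np.pi/2,54,50,26)
from look import look
look("w4",(450,200))
E
```

```text
gripped t 7.6 [460.1   1.   54.1] w 24.9 F 34.2
carried t 9.9 [568.6 219.4 199.9] w 25.4 F 34.3
set hit=True t 11.9 [568.8 220.5  58.2] w 25.0 F 34.9
done t 13.6 [568.5 220.4 199.2] w 50.2 F 0.0
w4 clock 14.825 [450.2 200.  329.3] fovy 59.22663353178493
 blue 814 [305. 226.] z 31.1  [466.26 242.87] [181.8  102.61] -0.08
 blue 673 [332. 254.] z 31.1  [474.43 251.95] [221.46  67.2 ] 0.18
 white 5994 [359.  77.] z 0.3 mean [358.7 297.2] circ [360.  297.9] 110.4 [362.03 297.05] [107.61  92.48] 0.82
 white 32425 [229. 222.] z -1.0 mean [540.6 140.3] circ [597.2 117.8] 475.9 [544.24 116.01] [469.29 319.78] -1.53
 white 3582 [474. 209.] z 38.9 mean [506.1 434.5] circ [511.5 439. ] 104.3 [508.77 439.24] [101.41  70.9 ] 1.09
 white 1471 [539. 381.] z 28.1 mean [766.6 576.6] circ [782.9 573.7] 125.1 [770.  585.3] [125.01  41.64] 0.84
```

View pics/w4.png

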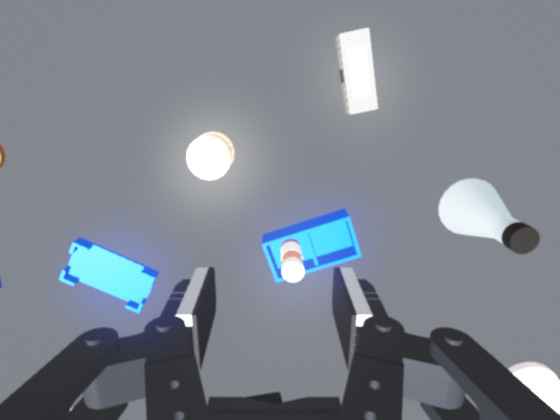

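The vial stands upright in the left bay (290,262), set down on contact at the floor. Now the other four.

```bash
python3 - <<'E'
from act import *
P=np.pi/2
carry(np.array([353,290.]),.2+P,cr,ct+P,24,52,32)
carry(np.array([442,127.]),tt-P,tr+36*u(tt),tt-P,38,74,48)
carry(np.array([444.3,-155.8]),tt-P,tr-36*u(tt),tt-P,38,74,48)
carry(np.array([370,-283.5]),P+rt,rk-27*u(rt),rt+P,54,50,26)
bot.move_to([380,0,350],down(P))
for n in("top","scene"):
    c=bot.read_camera(n); cv2.imwrite(f"pics/{n}1.png",c["image"]); np.savez(n+"1.npz",**c)
E
```

```text
gripped t 18.2 [353.1 290.1  24.2] w 31.5 F 35.2
carried t 21.4 [607.1 -20.5 199.9] w 31.6 F 34.7
set hit=True t 23.5 [607.2 -21.3  28.2] w 31.3 F 35.5
done t 25.5 [607.1 -21.3 199.2] w 52.0 F 0.0
gripped t 28.7 [442.1 127.   38.4] w 47.2 F 35.3
carried t 31.6 [ 584.6 -213.   200.1] w 47.2 F 36.2
set hit=True t 33.7 [ 584.4 -214.2   42.5] w 47.1 F 36.7
done t 35.5 [ 584.2 -214.1  199.1] w 74.3 F 0.0
gripped t 38.4 [ 444.5 -155.9   38.4] w 47.3 F 35.5
carried t 40.7 [ 577.1 -285.3  199.4] w 47.0 F 36.2
set hit=True t 42.7 [ 577.5 -285.8   42.5] w 47.0 F 36.7
done t 44.6 [ 577.3 -285.7  199.1] w 74.0 F 0.0
gripped t 47.6 [ 370.1 -283.6   54.2] w 25.2 F 34.2
carried t 51.1 [551.6 270.7 200.1] w 25.4 F 34.3
set hit=True t 53.1 [551.3 271.6  58.2] w 25.3 F 34.9
done t 54.8 [551.  271.4 199.1] w 49.8 F 0.0
```

```bash
python3 - <<'E'
from h import *
from act import rk,rt,tr,tt,cr,ct
P2=np.pi/2
st=None;c=dict(np.load("top1.npz"));P=cloud(c)
for n,o,a,z,offs in(("vials",rk,rt-P2,74,60),("jars",tr,tt-P2,56,80),("box",cr,ct,34,60)):
    m=(np.hypot(*(P[:,:,:2]-o).transpose(2,0,1))<offs)&(abs(P[:,:,2]-z)<6)
    for b,k,_ in blobs(m,20):
        ce,s,y=rect(P[b]); d=ce-o; print(n,k,"local",np.round([d@[np.cos(a),np.sin(a)],d@[-np.sin(a),np.cos(a)]],1),np.round(s,1),"yaw",round(y-ct,2),"z",round(np.median(P[b][:,2]),1))
i=cv2.imread("pics/scene1.png")[130:310,90:500]; cv2.imwrite("pics/s1c.png",cv2.resize(i,None,fx=1.9,fy=1.9))
E
```

```text
vials 54 local [ 3.1 25.7] [22.7 22.3] yaw -1.04 z 74.1
vials 56 local [  2.2 -27.7] [24.  23.2] yaw -1.27 z 73.6
jars 174 local [-2.9 36.3] [46.6 44.7] yaw -2.64 z 56.2
jars 179 local [ -2.5 -35.5] [46.7 45. ] yaw 0.07 z 55.4
box 259 local [-1.9  2.1] [83.7 32.7] yaw -0.01 z 33.9
```

View pics/s1c.png

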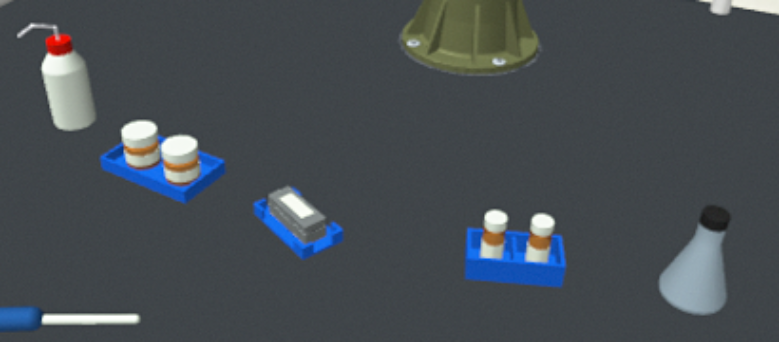

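The check view shows all five items upright in their holders: jars at (140,145) and (180,160), box at (297,212), vials at (494,235) and (540,240). Measured offsets are within 4 mm, heights match the holder floors, and the bystanders look untouched.

```bash
python3 -c "
from rig import bot
print(bot.finish_job())"
```

```text
the job is handed in; nothing more can be done
None
```

All five items are in their holders and the job is handed in at about 56 s of the 112 s allowed; before hand-in they measured within 4 mm of their targets, but no verdict was returned.

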